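# Put the bench accessories away in their tray

### The arm

A 6-joint arm with a two-finger parallel gripper is mounted at the origin on the work surface. World frame = base frame: x ahead of the robot, y to its left, z up, the work surface at z = 0. Lengths are in m, angles in rad, forces in N, time in s.
With the tool pointing down it reaches from about 0.3 to 0.95 m from the base axis. Payload 3.1 kg.
Tool frame: the origin (TCP) lies between the finger pads; the fingertips stand 11 mm ahead of it and the grasp point (between the pads) lies 8 mm behind it; z points along the fingers, y is the line along which they close (so a half turn about z gives the same grasp; the last joint's range is limited). The gripper opens to 85 mm and grips with 20 to 120 N. Pads are 22 mm wide; open, the fingers measure 114 mm over their backs; the gripper's body (76 mm by 85 mm) begins 54 mm behind the grasp point. The pads swing forward as they close: fully open they stand 13 mm farther back than shut.
Start: joints at [1.1, 0.308, 1.634, -0, 1.2, -0.07], TCP at [0.244, 0.575, 0.217] pointing down, gripper open.
Joint ranges: [-3.06, 3.06], [-0.79, 1.96], [0.05, 2.63], [-1.19, 4.34], [0.05, 2.64], [-2.94, 2.94]. Speed limits (rad/s): [2.79, 2.79, 3.14, 3.14, 3.14, 3.14].

### API

Orientations are given as [roll, pitch, yaw] about the fixed x, y, z axes, in that order (R = Rz(yaw) Ry(pitch) Rx(roll)).
In Python, from rig import r, get_image, calibration, job gives the robot as it stands.
- The arm moves only by the tool play_rows, never from a script. Its argument "deltas" is a list of rows, each a list of 3 entries, a list of its own where there are three numbers: the shift along the tool's x, y, z in cm, then the turn, a rotation vector about the tool's x, y, z in rad, then the closure in counts, from 0 (fully open) to 255 (shut). A call has 1 to 10 rows; each row shifts and turns the commanded pose from where the row before left it, along the tool's axes as they then stand; what a row does not reach is not made up. A row lasts 1/10 s, in which the tool goes at most 50 mm and 8.59 degrees, less where a joint would pass 70% of its speed; a pose out of reach is approached as far as the arm can. A call with a gripper value outside its range is refused whole. The fingers move at their own pace and stop on an object; "newtons" is the grip in N (left out, the last holds). Time passes only in rows, so rows that do not move let the fingers close. It gives the time, the measured TCP pose, the force, the opening and the grip force at its end, in the units of the state.
- r.get_state(): the state, without advancing time (a new reading comes with each control period).
- get_image(name): name is "side" or "top" or "wrist"; returns the picture (420x560x3 uint8, red, green, blue); there is no depth.
- calibration(name): a dict with "camera_matrix" (3x3 intrinsics, pixels), "position" and "rotation" of the camera in the world. Camera axes: x right, y down, z forward; pixel columns grow to the right and rows downward; lengths in m; the calibration is good to about 2 mm. A picture is of the moment at which its call begins: read the wrist's pose just before it. calibration takes no time and is no camera call; for the wrist camera it gives the pose at the moment of the call.
- job.job_done(): hands the job in; it is judged then, once.
The state is a dict: "time_s": time; "joints": joint angles; "qvel": joint speeds; "joint_torque": joint torques, N m; "ee_pos": TCP position; "tcp_rot": TCP orientation; "ft_force": force on the tool from outside, world axes, zero at the start; "moment": the same for the moment, N m; "gripper_width": opening from 0.0 (shut) to 1.0 (fully open); "finger_force": force on a finger pad.
Only numpy, scipy, OpenCV 4.12 (cv2) and the standard library are available. Lean on these libraries where they do the work, as an engineer would, in place of code of your own. Each camera call takes 0.05 s, during which the arm holds its last target. There are 200 camera calls.

### The job

Pack the wooden gauge case, the round canister and the micrometer stage into the empty grey tray: they fit only side by side, each standing upright and flat on the tray's floor, none on the rim or on another. Set each one down gently rather than dropping it, and leave the other things on the bench where they are.

Things in the scene. Friction and masses are not known exactly. Their poses are not given: they have to be found in the camera images.
- tray: Open shallow grey plastic tray, fixed to the bench, empty at the start. Outside 170 (its x) x 140 (its y) x 30 mm high; walls and floor 6 mm thick, so the inside is 158 x 128 mm and 24 mm deep. Origin at the centre of its underside, on the bench (inner floor 6 mm above it, rim 30 mm above it); z up.
- case_center (a point): Centre (30 mm above its underside) of the wooden gauge-block case, a closed oblong box with a brass clasp: 144 long (x) x 50 wide (y) x 60 mm high (z up), about 0.35 kg, loose. Its lid does not open.
- canister_center (a point): Centre (48 mm above its underside) of the upright round canister, black with a ridged aluminium band round the top: 60 mm across, 96 mm high, straight-sided, z along its axis, up; about 0.25 kg, loose. Its lid does not open.
- stage_center (a point): Centre of the footprint, half-way up, of a black micrometer stage: loose, about 0.5 kg, 94 mm high, z up. Foot plate 84 (x) x 66 (y) x 16 mm, its widest part; over it, centred 12 mm towards -x from this point, a 44 mm square column, then a 50 x 50 mm head block from 66 mm above the underside to the top. A thimble 18 mm thick, 42 mm up, points to +x within the foot's outline. Nothing on it moves.
- mouse: Bystander: black computer mouse, 105 x 60 x 32 mm; origin at the centre of its underside
- driver: Bystander: black screwdriver lying flat, 170 mm long
- mug: Bystander: white mug, 80 mm across, 95 mm high; origin under its centre
- bottle: Bystander: clear bottle with a blue cap, 68 mm across, 150 mm high; origin under its centre
- slides: Bystander: closed cardboard box of slides, 85 x 75 x 30 mm; origin under its centre
- ringgauge: Bystander: thick steel ring, 90 mm across, 25 mm high; origin under its centre
- parallel: Bystander: plain steel bar, 150 x 16 x 30 mm, lying along its own x; origin under its centre
There are look-alikes about, which are no part of the job. There is more than one size of the part that bears case_center; the job needs the largest. Several things look just like the tray: the one meant starts nearest to the robot's base.

How it is judged:
By the outcome, as a careful person would: the job done as asked, in the order asked, and still so for the second after the job is handed in, with the robot touching nothing.
It also fails if it takes over 72 s, if anything falls off the work surface, if the arm or the gripper's body presses on something with over 40 N, if the wrist force passes 120 N, or if a joint passes its speed limit or range.

## Working session

There is one attempt and no reset: what is moved stays moved. The work goes in short steps, Python scripts to look and compute and a tool call to move; the robot and the scene stay as the last step left them, time stands still between calls to the robot, and variables do not carry over. Pictures are saved under pics/ and viewed, at most 10 in all, crops included, and the job is handed in when it is done.

Besides the shell and the picture viewer there is one more tool, called after "Request:" as name(argument=value, ...), one argument or row to a line, values as JSON. play_rows: Moves the arm, as the interface text tells. Its arguments: {"type":"object","properties":{"deltas":{"type":"array","items":{"type":"array"}},"newtons":{"type":"number"}},"required":["deltas"]}

```bash
mkdir -p pics; ls
python3 - <<'E'
from rig import r,get_image,calibration
import cv2,numpy as np
s=r.get_state();print(s)
for n in("top","side"):
    c=calibration(n);print(n,c)
    im=get_image(n)[:,:,::-1];cv2.imwrite(f"pics/{n}0.png",cv2.resize(im,(784,588),interpolation=cv2.INTER_CUBIC))
E
```

```text
pics
{'time_s': 0.0, 'joints': array([ 1.10031776e+00,  3.09038126e-01,  1.63517671e+00,  1.68423849e-05,
        1.19970291e+00, -6.97257452e-02]), 'qvel': array([-0.00014345,  0.00058624,  0.00082978,  0.00121415,  0.00091894,
       -0.00038329]), 'joint_torque': array([-4.89373433e-04, -4.15251803e+01, -2.76666319e+01, -4.33303433e-05,
        9.98658186e-03,  3.83046896e-06]), 'ee_pos': array([0.2434679 , 0.57470383, 0.21593118]), 'tcp_rot': array([-3.13927430e+00, -1.77631064e-04,  2.74083350e+00]), 'ft_force': array([ 0.55612006,  0.48264294, -0.12837085]), 'moment': array([ 0.04206226, -0.03861522, -0.00925206]), 'finger_force': 0.0, 'gripper_width': 1.002856563548235}
top {'camera_matrix': array([[510.79101397,   0.        , 280.39098417],
       [  0.        , 510.79101397, 209.33581679],
       [  0.        ,   0.        ,   1.        ]]), 'position': array([ 0.38397544, -0.01703126,  1.42457363]), 'rotation': array([-3.02995632, -0.0038921 , -1.58309221])}
side {'camera_matrix': array([[495.50727933,   0.        , 272.53283222],
       [  0.        , 495.50727933, 201.4012816 ],
       [  0.        ,   0.        ,   1.        ]]), 'position': array([0.14825432, 1.32777967, 1.02982894]), 'rotation': array([-2.17009506,  0.0066019 , -2.86239201])}
```

View pics/top0.png

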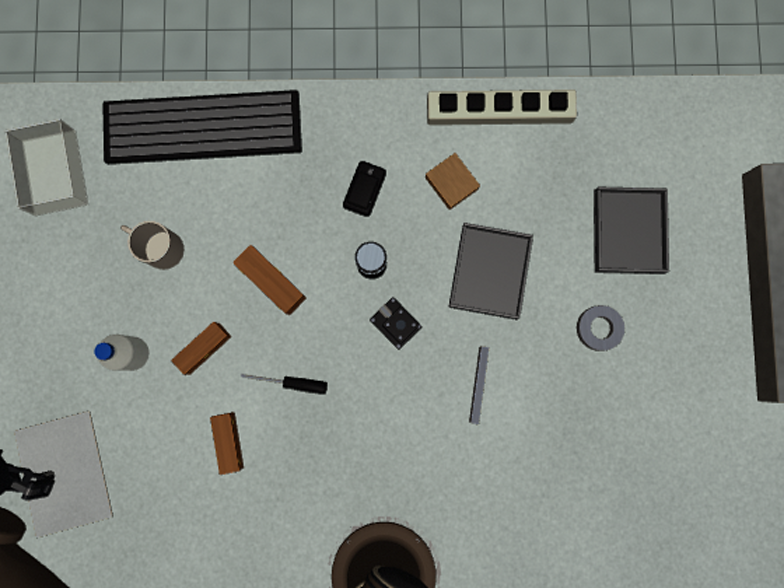

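View pics/side0.png

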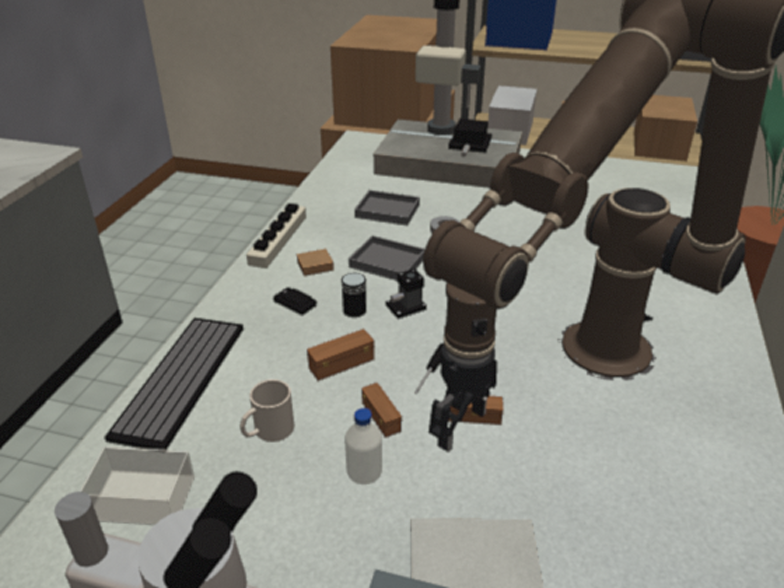

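Top view (1.4x) shows: the largest case is at about (269,280), the canister at (371,258), the stage at (396,322) and the nearest tray at (491,271). I'll enlarge that region.

Run:
```python
from rig import get_image
import cv2
im=get_image("top")[:,:,::-1]
c=im[150:260,160:390]
cv2.imwrite("pics/crop1.png",cv2.resize(c,None,fx=3.4,fy=3.4,interpolation=cv2.INTER_CUBIC))
```

```text
(no output)
```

View pics/crop1.png

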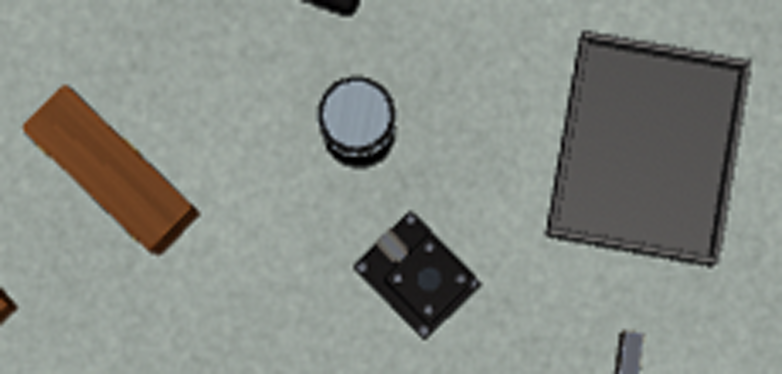

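Crop (3.4x, origin 160,150). Corners as read:
- Case top: (66,86), (24,127), (150,248), (191,207).
- Canister top centre: (356,114).
- Stage foot: (410,212), (355,267), (424,339), (480,284). The thimble points up-left.
- Tray rim: (584,32), (749,61), (715,265), (547,236).

```bash
cat > h.py <<'E'
import numpy as np
from scipy.spatial.transform import Rotation as R
from rig import r,get_image,calibration
def px2w(c,px,z):
    K=c["camera_matrix"];d=np.linalg.inv(K)@np.append(px,1.0)
    d=R.from_euler("xyz",c["rotation"]).as_matrix()@d
    p=np.array(c["position"]);return (p+d*(z-p[2])/d[2])[:2]
def w2px(c,X):
    v=R.from_euler("xyz",c["rotation"]).as_matrix().T@(np.array(X)-c["position"]);u=c["camera_matrix"]@v
    return u[:2]/u[2]
E
python3 - <<'E'
from h import *
c=calibration("top")
f=lambda p,z:px2w(c,(np.array(p)+.5)/3.4-.5+[160,150],z)
for n,z,P in [("case",.06,[(66,86),(24,127),(150,248),(191,207)]),("can",.096,[(356,114)]),("stage",.016,[(410,212),(355,267),(424,339),(480,284)]),("tray",.03,[(584,32),(749,61),(715,265),(547,236)])]:
    Q=np.array([f(p,z) for p in P]);print(n,Q.mean(0).round(4))
    if len(P)==4:
        e=np.roll(Q,-1,0)-Q;print(np.linalg.norm(e,axis=1).round(4),np.degrees(np.arctan2(e[:,1],e[:,0])).round(1))
w=calibration("wrist");s=r.get_state()
print(w)
Rt=R.from_euler("xyz",s["tcp_rot"]);Rc=R.from_euler("xyz",w["rotation"])
print("cam in tool",Rt.inv().apply(np.array(w["position"])-s["ee_pos"]),(Rt.inv()*Rc).as_rotvec())
E
```

```text
case [0.5686 0.2154]
[0.0464 0.14   0.0455 0.1398] [ 134.7 -134.2  -45.1   45.4]
can [0.6026 0.0173]
stage [ 0.4825 -0.0292]
[0.0634 0.0809 0.0637 0.0818] [ 134.5 -136.9  -46.3   43.3]
tray [ 0.5829 -0.2183]
[0.1366 0.1697 0.1372 0.1704] [-100.8  168.8   79.5  -11.4]
{'camera_matrix': array([[324.61681358,   0.        , 281.19326619],
       [  0.        , 324.61681358, 215.24951069],
       [  0.        ,   0.        ,   1.        ]]), 'position': array([0.17773779, 0.603148  , 0.37373481]), 'rotation': array([2.85732053e+00, 1.72329227e-03, 1.17023509e+00])}
cam in tool [ 7.16602192e-02  7.29767412e-05 -1.57521504e-01] [-0.22335283 -0.22313407  1.55903983]
```

```bash
cat >> h.py <<'E'
def plan(xyz,yaw,n):
    """rows of (cm in tool axes, turn about tool z) from the present pose to a tool-down pose, yaw in deg"""
    s=r.get_state();A=R.from_euler("xyz",s["tcp_rot"]);T=R.from_euler("xyz",[np.pi,0,np.radians(yaw)])
    w=(A.inv()*T).as_rotvec();d=(np.array(xyz)-s["ee_pos"])/n*100
    print("turn/row",(w/n).round(4))
    for k in range(n):
        print((A*R.from_rotvec(w*k/n)).inv().apply(d).round(2).tolist())
def st():
    s=r.get_state();print(s["time_s"].__round__(2),s["ee_pos"].round(4),np.degrees(s["tcp_rot"]).round(2),s["ft_force"].round(1),round(s["gripper_width"],3),round(s["finger_force"],1))
E
python3 -c "
from h import *
plan([.5686,.2154,.20],45.1,14)"
```

```text
turn/row [-1.000e-04  1.000e-04  1.395e-01]
[-3.14, -1.46, 0.12]
[-3.31, -1.01, 0.12]
[-3.42, -0.54, 0.12]
[-3.46, -0.06, 0.12]
[-3.44, 0.43, 0.12]
[-3.34, 0.9, 0.12]
[-3.19, 1.36, 0.12]
[-2.97, 1.79, 0.12]
[-2.69, 2.18, 0.12]
[-2.36, 2.53, 0.12]
[-1.98, 2.84, 0.12]
[-1.57, 3.09, 0.12]
[-1.13, 3.27, 0.12]
[-0.66, 3.4, 0.12]
```

Request:
play_rows(
  deltas=[
    [[-3.14,-1.46,0.1],[0,0,0.14],0],
    [[-3.31,-1.0,0.1],[0,0,0.14],0],
    [[-3.42,-0.54,0.1],[0,0,0.14],0],
    [[-3.46,-0.06,0.1],[0,0,0.14],0],
    [[-3.44,0.43,0.1],[0,0,0.14],0],
    [[-3.34,0.9,0.1],[0,0,0.14],0],
    [[-3.19,1.36,0.1],[0,0,0.14],0],
    [[-2.97,1.79,0.1],[0,0,0.14],0],
    [[-2.69,2.18,0.1],[0,0,0.14],0],
    [[-2.36,2.53,0.1],[0,0,0.14],0],
  ],
)

```text
time_s: 1.15
ee_pos: [0.4762, 0.3168, 0.2068]
tcp_rot: [-3.141, 0.0, 1.335]
ft_force: [-0.2, -0.1, 0.3]
gripper_width: 1.004
finger_force: 0.0
```

Request:
play_rows(
  deltas=[
    [[-1.98,2.84,0.1],[0,0,0.14],0],
    [[-1.57,3.1,0.1],[0,0,0.14],0],
    [[-1.13,3.27,0.1],[0,0,0.14],0],
    [[-0.66,3.4,0.1],[0,0,0.14],0],
    [[0,0,0],[0,0,0],0],
    [[0,0,0],[0,0,0],0],
  ],
)

```text
time_s: 1.75
ee_pos: [0.568, 0.2142, 0.2026]
tcp_rot: [-3.141, 0.001, 0.78]
ft_force: [0.3, 1.0, 0.2]
gripper_width: 1.004
finger_force: 0.0
```

Run:
```python
from h import *
import cv2
st()
cv2.imwrite("pics/w1.png",get_image("wrist")[:,:,::-1])
c=calibration("wrist")
# predicted top corners of the case
a=np.radians(45.1);u=np.array([np.cos(a),np.sin(a)]);v=np.array([-u[1],u[0]])
for i,j in((1,1),(1,-1),(-1,-1),(-1,1)): print(w2px(c,[*(np.array([.5686,.2154])+.072*i*u+.025*j*v),.06]).round(0))
```

```text
1.75 [0.568  0.2142 0.2026] [-1.7994e+02  5.0000e-02  4.4690e+01] [0.3 1.  0.2] 1.004 0.0
[254. 118.]
[310. 118.]
[307. 267.]
[258. 267.]
```

View pics/w1.png

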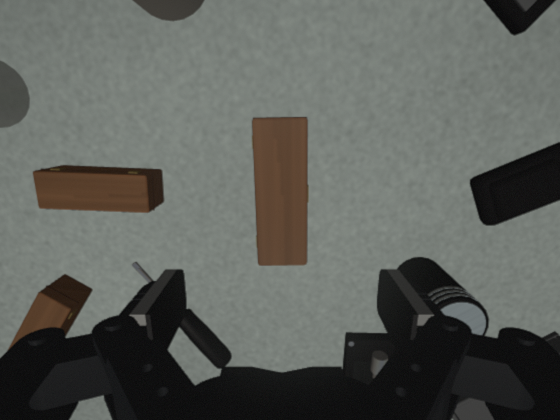

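The case appears at rows 118–265, cols 253–308, within about 1 px of the prediction. I'll descend and grasp.

Request:
play_rows(
  deltas=[
    [[0.1,0,3],[0,0,0],0],
    [[0,0,4],[0,0,0],0],
    [[0,0,4],[0,0,0],0],
    [[0,0,3],[0,0,0],0],
    [[0,0,1.5],[0,0,0],0],
    [[0,0,0.5],[0,0,0],0],
    [[0,0,0],[0,0,0],0],
    [[0,0,0],[0,0,0],0],
  ],
)

```text
time_s: 2.6
ee_pos: [0.5703, 0.2164, 0.0451]
tcp_rot: [3.14, -0.003, 0.781]
ft_force: [-0.9, -0.2, -0.1]
gripper_width: 0.997
finger_force: 0.0
```

Request:
play_rows(
  deltas=[
    [[0,0,0],[0,0,0],255],
    [[0,0,0],[0,0,0],255],
    [[0,0,0],[0,0,0],255],
    [[0,0,0],[0,0,0],255],
    [[0,0,0],[0,0,0],255],
    [[0,0,0],[0,0,0],255],
    [[0,0,0],[0,0,0],255],
    [[0,0,0],[0,0,0],255],
  ],
  newtons=40,
)

```text
time_s: 3.4
ee_pos: [0.5711, 0.2166, 0.046]
tcp_rot: [3.14, -0.005, 0.78]
ft_force: [-1.0, 0.8, 7.5]
gripper_width: 0.001
finger_force: 4.1
```

Run:
```python
from h import *
import cv2
st()
a=get_image("wrist")[:,:,::-1];b=get_image("side")[:,:,::-1]
b=cv2.resize(b[215:315,200:400],(800,400),interpolation=cv2.INTER_CUBIC)
a=cv2.resize(a[60:420],(311,200))
m=np.zeros((600,800,3),np.uint8);m[:200,:311]=a;m[200:]=b
cv2.imwrite("pics/g1.png",m)
```

```text
3.4 [0.5711 0.2166 0.046 ] [179.9   -0.27  44.72] [-1.   0.8  7.5] 0.001 4.1
```

View pics/g1.png

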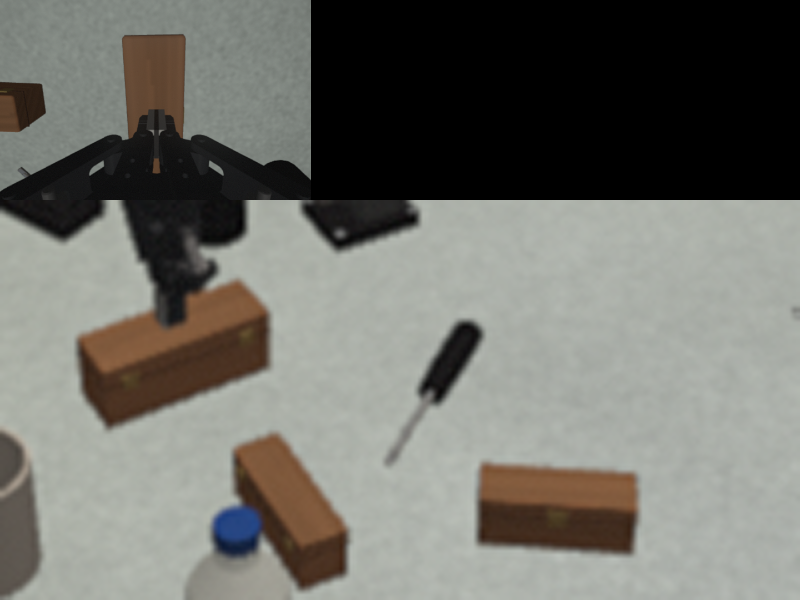

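Run:
```python
from h import *
c=calibration("side")
for z in(.02,.035,.05,.06,.07): print(z,w2px(c,[.5711,.2166,z]).round(1))
a=np.radians(45);u=np.array([np.cos(a),np.sin(a)]);v=np.array([-u[1],u[0]])
f=lambda px:((np.array(px)-[200,215])*4+[0,200]).round(0)
for z in(0,.06):
  for i,j in((1,1),(1,-1),(-1,-1),(-1,1)): print(z,i,j,f(w2px(c,[*(np.array([.5686,.2154])+.072*i*u+.025*j*v),z])))
```

```text
0.02 [242.6 254.6]
0.035 [242.4 250.9]
0.05 [242.2 247.1]
0.06 [242.1 244.6]
0.07 [241.9 242.1]
0 1 1 [105. 427.]
0 1 -1 [ 78. 389.]
0 -1 -1 [241. 331.]
0 -1 1 [270. 366.]
0.06 1 1 [100. 367.]
0.06 1 -1 [ 73. 329.]
0.06 -1 -1 [239. 272.]
0.06 -1 1 [269. 307.]
```

Run:
```python
from h import *
c=calibration("wrist");s=r.get_state();A=R.from_euler("xyz",s["tcp_rot"]);st();print(s["joint_torque"].round(1))
for t in(-.02,-.01,0,.011,.02):
  print(t,[w2px(c,s["ee_pos"]+A.apply([x,0,t])).round(0) for x in(0,.011)])
top=calibration("top")
for z in (.04,.045,.05,.055,.06):
  f=lambda p:px2w(top,(np.array(p)+.5)/3.4-.5+[160,150],z)
  Q=np.array([f(p) for p in [(66,86),(24,127),(150,248),(191,207)]]);print(z,Q.mean(0).round(4),w2px(calibration("side"),[*Q[2],z]).round(1),[((w2px(calibration("side"),[*q,z])-[200,215])*4+[0,200]).round(0).tolist() for q in Q])
```

```text
3.5 [0.5711 0.2166 0.046 ] [179.9   -0.27  44.72] [-1.   0.2  8.5] 0.003 4.1
[ -0.6 -38.7 -19.5  -0.2  -0.2   0. ]
-0.02 [array([282., 279.]), array([282., 257.])]
-0.01 [array([282., 269.]), array([282., 249.])]
0 [array([282., 261.]), array([282., 242.])]
0.011 [array([282., 253.]), array([282., 234.])]
0.02 [array([282., 247.]), array([282., 229.])]
0.04 [0.5713 0.2188] [265.6 246.9] [[72.0, 353.0], [97.0, 388.0], [262.0, 327.0], [235.0, 295.0]]
0.045 [0.5706 0.2179] [265.8 245.5] [[73.0, 347.0], [98.0, 383.0], [263.0, 322.0], [236.0, 290.0]]
0.05 [0.5699 0.2171] [266.  244.1] [[75.0, 342.0], [100.0, 377.0], [264.0, 317.0], [237.0, 285.0]]
0.055 [0.5692 0.2162] [266.1 242.8] [[76.0, 336.0], [101.0, 371.0], [265.0, 311.0], [237.0, 279.0]]
0.06 [0.5686 0.2154] [266.3 241.4] [[77.0, 330.0], [102.0, 365.0], [265.0, 306.0], [238.0, 274.0]]
```

The fingers shut on top of the case: the tips stand farther back than I assumed. I'll open, go 16 mm lower and re-grip.

Request:
play_rows(
  deltas=[
    [[0,0,-1],[0,0,0],0],
    [[0,0,0],[0,0,0],0],
    [[-0.1,0,0],[0,0,0],0],
    [[0,0,0],[0,0,0],0],
    [[0,0,0],[0,0,0],0],
    [[0,0,1],[0,0,0],0],
    [[0,0,0.7],[0,0,0],0],
    [[0,0,0.7],[0,0,0],0],
    [[0,0,0],[0,0,0],0],
    [[0,0,0],[0,0,0],0],
  ],
)

```text
time_s: 4.5
ee_pos: [0.5677, 0.2148, 0.0285]
tcp_rot: [-3.141, 0.001, 0.781]
ft_force: [-0.1, -0.2, -0.1]
gripper_width: 0.998
finger_force: 0.0
```

```bash
python3 -c "
from h import *
import cv2
st()
a=get_image('wrist')[:,:,::-1];b=get_image('side')[:,:,::-1]
m=np.zeros((600,800,3),np.uint8);m[:240,:560]=a[180:];m[240:]=cv2.resize(b[215:305,200:400],(800,360),interpolation=cv2.INTER_CUBIC)
cv2.imwrite('pics/g2.png',m)"
```

```text
4.5 [0.5677 0.2148 0.0285] [-1.7997e+02  6.0000e-02  4.4730e+01] [-0.1 -0.2 -0.1] 0.998 0.0
```

View pics/g2.png

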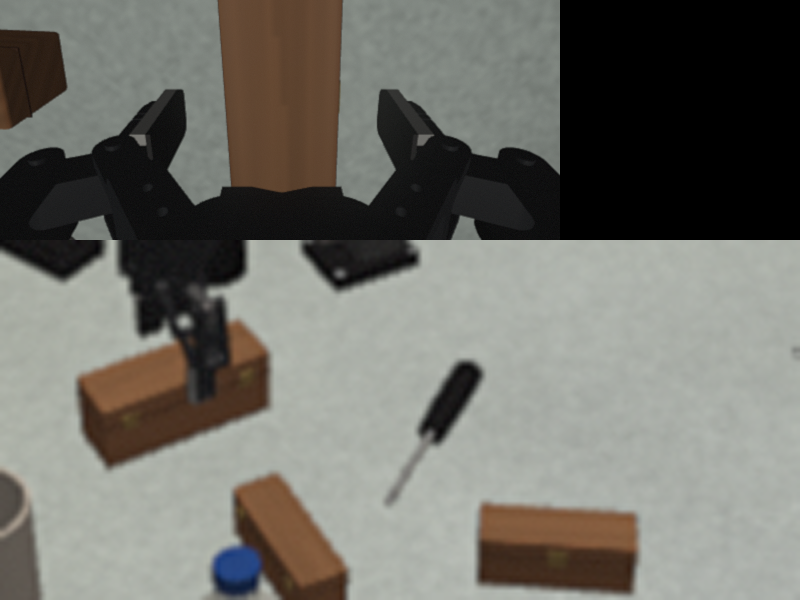

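The open fingers now straddle the case, with the near tip at crop (200,402), well below the lid edge. Closing.

Request:
play_rows(
  deltas=[
    [[0,0,0],[0,0,0],255],
    [[0,0,0],[0,0,0],255],
    [[0,0,0],[0,0,0],255],
    [[0,0,0],[0,0,0],255],
    [[0,0,0],[0,0,0],255],
    [[0,0,0],[0,0,0],255],
  ],
  newtons=40,
)

```text
time_s: 5.2
ee_pos: [0.5686, 0.2151, 0.0297]
tcp_rot: [3.141, -0.001, 0.781]
ft_force: [0.1, -0.0, 3.0]
gripper_width: 0.574
finger_force: 43.7
```

```bash
python3 -c "
from h import *
st();c=calibration('side')
for z in (.01,.02,.03,.04,.05): print(z,w2px(c,[.532,.25,z]))"
```

```text
5.2 [0.5686 0.2151 0.0297] [ 1.7998e+02 -5.0000e-02  4.4740e+01] [ 0.1 -0.   3. ] 0.574 43.7
0.01 [251.27794484 266.15952404]
0.02 [251.17706371 263.69621754]
0.03 [251.07542742 261.21447185]
0.04 [250.97302747 258.71407915]
0.05 [250.86985522 256.1948285 ]
```

Gripped (49 mm). I'll lift and carry over the canister.

Request:
play_rows(
  deltas=[
    [[0,0,-1],[0,0,0],255],
    [[0,0,-2],[0,0,0],255],
    [[0,0,-3],[0,0,0],255],
    [[0,0,-3],[0,0,0],255],
    [[0,0,-3],[0,0,0],255],
    [[0,0,-3],[0,0,0],255],
    [[0,0,0],[0,0,0],255],
  ],
)

```text
time_s: 5.9
ee_pos: [0.5712, 0.2158, 0.1842]
tcp_rot: [3.137, -0.008, 0.781]
ft_force: [1.9, -0.1, -2.3]
gripper_width: 0.573
finger_force: 43.2
```

```bash
python3 -c "
from h import *
st();plan([.5762,-.2532,.18],-10.9,16)"
```

```text
5.9 [0.5712 0.2158 0.1842] [179.74  -0.47  44.74] [ 1.9 -0.1 -2.3] 0.573 43.2
turn/row [ 0.     -0.0006  0.0607]
[-2.04, 2.1, 0.02]
[-1.91, 2.22, 0.02]
[-1.77, 2.34, 0.02]
[-1.63, 2.44, 0.02]
[-1.48, 2.53, 0.02]
[-1.32, 2.62, 0.02]
[-1.16, 2.69, 0.03]
[-0.99, 2.76, 0.03]
[-0.82, 2.81, 0.03]
[-0.65, 2.86, 0.03]
[-0.48, 2.89, 0.03]
[-0.3, 2.92, 0.03]
[-0.12, 2.93, 0.03]
[0.05, 2.93, 0.03]
[0.23, 2.92, 0.03]
[0.41, 2.9, 0.03]
```

Request:
play_rows(
  deltas=[
    [[-2.04,2.1,0],[0,0,0.061],255],
    [[-1.91,2.22,0],[0,0,0.061],255],
    [[-1.77,2.34,0],[0,0,0.061],255],
    [[-1.63,2.44,0],[0,0,0.061],255],
    [[-1.48,2.53,0],[0,0,0.061],255],
    [[-1.32,2.62,0],[0,0,0.061],255],
    [[-1.16,2.69,0],[0,0,0.061],255],
    [[-1.0,2.76,0],[0,0,0.061],255],
    [[-0.82,2.81,0],[0,0,0.061],255],
    [[-0.65,2.86,0],[0,0,0.061],255],
  ],
)

```text
time_s: 6.9
ee_pos: [0.5687, -0.0791, 0.1768]
tcp_rot: [-3.14, 0.004, 0.168]
ft_force: [0.1, -0.7, -2.6]
gripper_width: 0.572
finger_force: 43.1
```

Request:
play_rows(
  deltas=[
    [[-0.48,2.89,0],[0,0,0.061],255],
    [[-0.3,2.92,0],[0,0,0.061],255],
    [[-0.12,2.93,0],[0,0,0.061],255],
    [[0.05,2.93,0],[0,0,0.061],255],
    [[0.23,2.92,0],[0,0,0.06],255],
    [[0.41,2.9,0],[0,0,0.06],255],
    [[0,0,0],[0,0,0],255],
    [[0,0,2],[0,0,0],255],
    [[0,0,2],[0,0,0],255],
    [[0,0,0],[0,0,0],255],
  ],
)

```text
time_s: 7.9
ee_pos: [0.5676, -0.2515, 0.1338]
tcp_rot: [-3.138, 0.01, -0.193]
ft_force: [-1.4, 0.5, -3.3]
gripper_width: 0.575
finger_force: 43.0
```

```bash
python3 -c "
from h import *
import cv2
st();plan([.5762,-.2532,.13],-10.9,1)
c=calibration('wrist')
ex=np.array([.982,-.189]);ey=np.array([.189,.982]);t=np.array([.5829,-.2183])
print('rim pred',[w2px(c,[*(t+.085*i*ex+.07*j*ey),.03]).round(0).tolist() for i,j in((1,1),(1,-1),(-1,-1),(-1,1))])
a=get_image('wrist')[:,:,::-1]
cv2.imwrite('pics/p1.png',a)"
```

```text
7.9 [ 0.5676 -0.2515  0.1338] [-179.8     0.6   -11.05] [-1.4  0.5 -3.3] 0.575 43.0
turn/row [-0.0035  0.0105 -0.0026]
[0.88, 0.01, 0.37]
rim pred [[141.0, 88.0], [328.0, 87.0], [320.0, 289.0], [165.0, 289.0]]
```

View pics/p1.png

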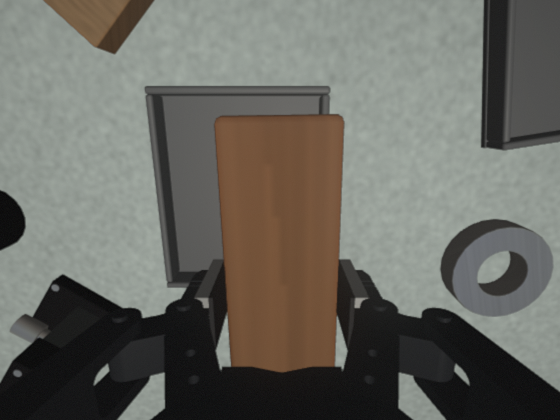

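Rim seen at (147,88), (329,88) and (167,288), so the tray sits about 1 mm further to −y than predicted. The case is held square, with its far edge at row ~117.

```bash
python3 -c "
from h import *
c=calibration('wrist');s=r.get_state();A=R.from_euler('xyz',s['tcp_rot'])
for z in(.154,.164):
  for p in((280,117),(217,117),(343,117)):
    q=px2w(c,p,z);print(z,A.inv().apply(np.array([*q,s['ee_pos'][2]])-s['ee_pos']).round(4))
for p in((238,88),(147,88),(329,88),(167,288)):
    q=px2w(c,p,.03);print('rim',A.inv().apply(np.array([*q,s['ee_pos'][2]])-s['ee_pos']).round(4))
"
```

```text
0.154 [ 0.0724 -0.0006 -0.0005]
0.154 [ 0.0724 -0.0264 -0.0005]
0.154 [ 0.0724  0.0252 -0.0006]
0.164 [ 0.0723 -0.0005 -0.0005]
0.164 [ 0.0723 -0.0245 -0.0005]
0.164 [ 0.0723  0.0234 -0.0006]
rim [ 0.0937 -0.0331 -0.0006]
rim [ 0.0937 -0.102  -0.0004]
rim [ 0.0937  0.0357 -0.0008]
rim [-0.0757 -0.1039  0.0008]
```

Request:
play_rows(
  deltas=[
    [[0.9,0.15,0],[0,0,0],255],
    [[0,0,2],[0,0,0],255],
    [[0,0,2],[0,0,0],255],
    [[0,0,2],[0,0,0],255],
    [[0,0,1.5],[0,0,0],255],
    [[0,0,0],[0,0,0],255],
    [[0,0,0],[0,0,0],255],
  ],
)

```text
time_s: 8.65
ee_pos: [0.5811, -0.2575, 0.0647]
tcp_rot: [3.141, -0.001, -0.193]
ft_force: [-0.7, -0.3, -1.2]
gripper_width: 0.575
finger_force: 43.0
```

```bash
python3 -c "
from h import *
st();plan([.5760,-.2542,.037],-10.9,1)"
```

```text
8.65 [ 0.5811 -0.2575  0.0647] [ 1.7999e+02 -5.0000e-02 -1.1060e+01] [-0.7 -0.3 -1.2] 0.575 43.0
turn/row [ 0.0002 -0.0009 -0.0027]
[-0.56, -0.23, 2.77]
```

Request:
play_rows(
  deltas=[
    [[-0.5,-0.15,0],[0,0,0],255],
    [[0,0,0.8],[0,0,0],255],
    [[0,0,0.8],[0,0,0],255],
    [[0,0,0.5],[0,0,0],255],
    [[0,0,0.2],[0,0,0],255],
    [[0,0,0.2],[0,0,0],255],
    [[0,0,0.2],[0,0,0],255],
    [[0,0,0],[0,0,0],255],
    [[0,0,0],[0,0,0],255],
  ],
)

```text
time_s: 9.55
ee_pos: [0.5758, -0.2549, 0.0373]
tcp_rot: [3.142, -0.0, -0.193]
ft_force: [-0.3, 0.3, -1.9]
gripper_width: 0.573
finger_force: 43.1
```

```bash
python3 -c "
from h import *
st();plan([.5762,-.2550,.036],-10.9,1)"
```

```text
9.55 [ 0.5758 -0.2549  0.0373] [ 1.800e+02 -1.000e-02 -1.107e+01] [-0.3  0.3 -1.9] 0.573 43.1
turn/row [ 0.0001 -0.0002 -0.003 ]
[0.04, -0.0, 0.13]
```

Request:
play_rows(
  deltas=[
    [[0,0,0.1],[0,0,0],255],
    [[0,0,0.1],[0,0,0],255],
    [[0,0,0],[0,0,0],255],
    [[0,0,0],[0,0,0],255],
  ],
)

```text
time_s: 9.95
ee_pos: [0.576, -0.255, 0.0358]
tcp_rot: [3.141, -0.001, -0.193]
ft_force: [-1.5, 0.3, 2.0]
gripper_width: 0.57
finger_force: 43.5
```

Request:
play_rows(
  deltas=[
    [[0,0,0],[0,0,0],80],
    [[0,0,0],[0,0,0],40],
    [[0,0,0],[0,0,0],0],
    [[0,0,0],[0,0,0],0],
    [[0,0,-2],[0,0,0],0],
    [[0,0,-4],[0,0,0],0],
    [[0,0,-4],[0,0,0],0],
    [[0,0,-4],[0,0,0],0],
    [[0,0,0],[0,0,0],0],
  ],
)

```text
time_s: 10.85
ee_pos: [0.5805, -0.2573, 0.1831]
tcp_rot: [3.137, -0.014, -0.193]
ft_force: [1.1, -1.1, 0.2]
gripper_width: 0.999
finger_force: 0.0
```

```bash
python3 -c "
from h import *
st();plan([.6026,.0173,.18],-11,8)"
```

```text
10.85 [ 0.5805 -0.2573  0.1831] [179.76  -0.79 -11.07] [ 1.1 -1.1  0.2] 0.999 0.0
turn/row [ 0.0005 -0.0017 -0.0001]
[-0.39, -3.42, 0.02]
[-0.39, -3.42, 0.02]
[-0.39, -3.42, 0.02]
[-0.39, -3.42, 0.03]
[-0.39, -3.42, 0.03]
[-0.39, -3.42, 0.03]
[-0.39, -3.42, 0.03]
[-0.38, -3.42, 0.04]
```

Request:
play_rows(
  deltas=[
    [[-0.35,-3.42,0],[0,0,0],0],
    [[-0.35,-3.42,0],[0,0,0],0],
    [[-0.35,-3.42,0],[0,0,0],0],
    [[-0.35,-3.42,0],[0,0,0],0],
    [[-0.35,-3.42,0],[0,0,0],0],
    [[-0.35,-3.42,0],[0,0,0],0],
    [[-0.35,-3.42,0],[0,0,0],0],
    [[-0.35,-3.42,0],[0,0,0],0],
    [[0,0,0],[0,0,0],0],
    [[0,0,0],[0,0,0],0],
  ],
)

```text
time_s: 11.85
ee_pos: [0.6003, 0.0197, 0.1746]
tcp_rot: [3.141, 0.001, -0.191]
ft_force: [-0.4, 0.7, 0.9]
gripper_width: 1.004
finger_force: 0.0
```

```bash
python3 -c "
from h import *
import cv2
st();plan([.6026,.0173,.066],-11,1)
c=calibration('wrist');a=get_image('wrist')[:,:,::-1]
cv2.imwrite('pics/c1.png',cv2.resize(a,(784,588)))
for z in(.08,.096):
  P=[w2px(c,[.6026+.03*np.cos(t),.0173+.03*np.sin(t),z])*1.4 for t in np.arange(0,6.28,.1)]
  print(z,np.min(P,0).round(),np.max(P,0).round())
"
```

```text
11.85 [0.6003 0.0197 0.1746] [ 1.7996e+02  5.0000e-02 -1.0950e+01] [-0.4  0.7  0.9] 1.004 0.0
turn/row [0.0007 0.0008 0.0009]
[0.28, 0.19, 10.86]
0.08 [345. 240.] [449. 341.]
0.096 [342. 245.] [453. 351.]
```

View pics/c1.png

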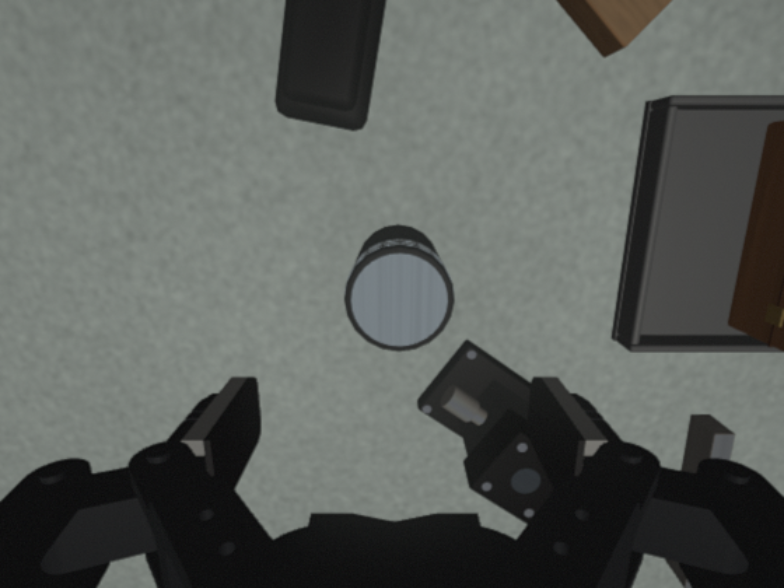

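Canister top disc: cols 345–454, rows ~243–350 (1.4x), as predicted. Descending.

Request:
play_rows(
  deltas=[
    [[0.28,0.2,2],[0,0,0],0],
    [[0,0,3],[0,0,0],0],
    [[0,0,3],[0,0,0],0],
    [[0,0,2.6],[0,0,0],0],
    [[0,0,1],[0,0,0],0],
    [[0,0,0],[0,0,0],0],
    [[0,0,0],[0,0,0],0],
  ],
)

```text
time_s: 12.6
ee_pos: [0.604, 0.0158, 0.0601]
tcp_rot: [-3.141, -0.001, -0.194]
ft_force: [0.1, -0.1, 0.5]
gripper_width: 0.998
finger_force: 0.0
```

Request:
play_rows(
  deltas=[
    [[0,0,0],[0,0,0],255],
    [[0,0,0],[0,0,0],255],
    [[0,0,0],[0,0,0],255],
    [[0,0,0],[0,0,0],255],
    [[0,0,0],[0,0,0],255],
    [[0,0,0],[0,0,0],255],
  ],
  newtons=40,
)

```text
time_s: 13.2
ee_pos: [0.6048, 0.0162, 0.0612]
tcp_rot: [-3.142, -0.004, -0.193]
ft_force: [-0.3, -1.9, 6.4]
gripper_width: 0.685
finger_force: 44.0
```

Request:
play_rows(
  deltas=[
    [[0,0,-1],[0,0,0],255],
    [[0,0,-2],[0,0,0],255],
    [[0,0,-3],[0,0,0],255],
    [[0,0,-3],[0,0,0],255],
    [[0,0,0],[0,0,0],255],
    [[0,0,0],[0,0,0],255],
  ],
)

```text
time_s: 13.8
ee_pos: [0.6028, 0.0167, 0.1492]
tcp_rot: [-3.141, -0.0, -0.193]
ft_force: [-0.4, -0.3, -4.4]
gripper_width: 0.686
finger_force: 44.0
```

```bash
python3 -c "
from h import *
st();plan([.6342,-.2026,.15],-10.9,7)"
```

```text
13.8 [0.6028 0.0167 0.1492] [-1.7999e+02 -1.0000e-02 -1.1060e+01] [-0.4 -0.3 -4.4] 0.686 44.0
turn/row [-0.     -0.     -0.0004]
[1.04, 2.99, -0.01]
[1.04, 2.99, -0.01]
[1.04, 2.99, -0.01]
[1.04, 2.99, -0.01]
[1.04, 2.99, -0.01]
[1.04, 2.99, -0.01]
[1.03, 2.99, -0.01]
```

Request:
play_rows(
  deltas=[
    [[1.02,2.99,0],[0,0,0],255],
    [[1.02,2.99,0],[0,0,0],255],
    [[1.02,2.99,0],[0,0,0],255],
    [[1.02,2.99,0],[0,0,0],255],
    [[1.02,2.99,0],[0,0,0],255],
    [[1.02,2.99,0],[0,0,0],255],
    [[1.02,2.99,0],[0,0,0],255],
    [[0,0,0],[0,0,0],255],
    [[0,0,0],[0,0,0],255],
    [[0,0,0],[0,0,0],255],
  ],
)

```text
time_s: 14.8
ee_pos: [0.6314, -0.2012, 0.1469]
tcp_rot: [-3.14, 0.004, -0.193]
ft_force: [-0.5, -0.2, -3.1]
gripper_width: 0.683
finger_force: 44.2
```

```bash
python3 -c "
from h import *
import cv2
st();plan([.633,-.2024,.0672],-10.9,1)
c=calibration('wrist');s=r.get_state();a=get_image('wrist')[:,:,::-1]
cv2.imwrite('pics/c2.png',cv2.resize(a,(784,588)))
e=s['ee_pos']
ex=np.array([.982,-.191]);ey=np.array([.191,.982]);t=np.array([.5829,-.2201])
print('case top pred',[(w2px(c,[*(t-.0355*ey+.072*i*ex+.025*j*ey),.066])*1.4).round(0).tolist() for i,j in((1,1),(1,-1),(-1,-1),(-1,1))])
print('inner rim',[(w2px(c,[*(t+.079*i*ex+.064*j*ey),.03])*1.4).round(0).tolist() for i,j in((1,1),(1,-1),(-1,-1),(-1,1))])
zt=e[2]-.0612+.096
P=[w2px(c,[e[0]+.03*np.cos(u),e[1]+.03*np.sin(u),zt])*1.4 for u in np.arange(0,6.28,.1)]
print('can top if centred',np.min(P,0).round(),np.max(P,0).round())
"
```

```text
14.8 [ 0.6314 -0.2012  0.1469] [-179.92    0.25  -11.05] [-0.5 -0.2 -3.1] 0.683 44.2
turn/row [-0.0014  0.0043 -0.0027]
[0.21, 0.1, 7.97]
case top pred [[467.0, 252.0], [561.0, 252.0], [537.0, 482.0], [456.0, 482.0]]
inner rim [[334.0, 230.0], [547.0, 230.0], [526.0, 456.0], [343.0, 456.0]]
can top if centred [295. 319.] [493. 496.]
```

View pics/c2.png

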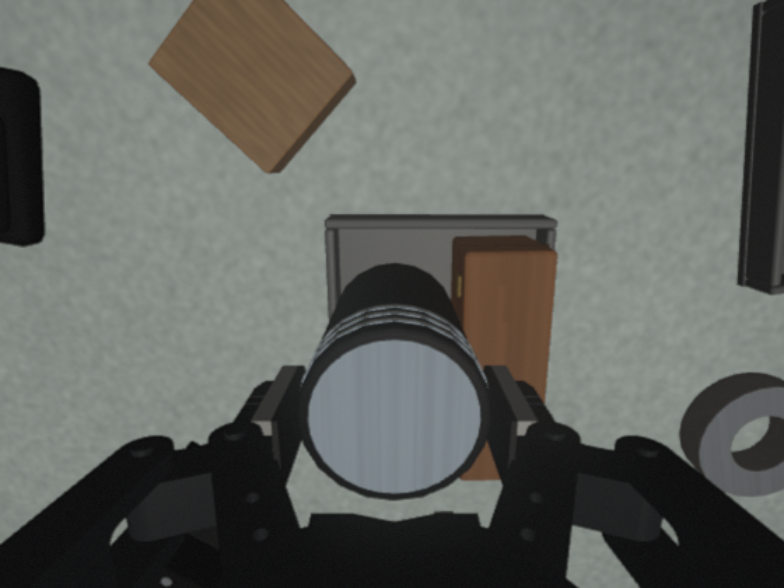

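The canister is held centred at cols 302–488. Its path is clear between the left wall (col ~338) and the case edge (col ~463). Lowering.

Request:
play_rows(
  deltas=[
    [[0.2,0.1,1.5],[0,0,0],255],
    [[0,0,2],[0,0,0],255],
    [[0,0,2],[0,0,0],255],
    [[0,0,1],[0,0,0],255],
    [[0,0,0.3],[0,0,0],255],
    [[0,0,0],[0,0,0],255],
    [[0,0,0],[0,0,0],255],
  ],
)

```text
time_s: 15.55
ee_pos: [0.6357, -0.2041, 0.0822]
tcp_rot: [3.141, -0.002, -0.193]
ft_force: [0.7, 0.2, -3.1]
gripper_width: 0.686
finger_force: 44.3
```

```bash
python3 -c "
from h import *
st();plan([.633,-.2024,.0672],-10.9,1)"
```

```text
15.55 [ 0.6357 -0.2041  0.0822] [ 1.7998e+02 -1.1000e-01 -1.1050e+01] [ 0.7  0.2 -3.1] 0.686 44.3
turn/row [ 0.0004 -0.002  -0.0027]
[-0.3, -0.12, 1.5]
```

Request:
play_rows(
  deltas=[
    [[-0.25,-0.1,0.3],[0,0,0],255],
    [[0,0,0.3],[0,0,0],255],
    [[0,0,0.3],[0,0,0],255],
    [[0,0,0.2],[0,0,0],255],
    [[0,0,0.2],[0,0,0],255],
    [[0,0,0],[0,0,0],255],
    [[0,0,0],[0,0,0],255],
  ],
)

```text
time_s: 16.25
ee_pos: [0.6325, -0.2025, 0.0681]
tcp_rot: [-3.142, 0.0, -0.193]
ft_force: [0.6, -0.7, -3.7]
gripper_width: 0.682
finger_force: 44.3
```

Request:
play_rows(
  deltas=[
    [[0,0,0.1],[0,0,0],255],
    [[0,0,0.1],[0,0,0],255],
    [[0,0,0],[0,0,0],255],
    [[0,0,0],[0,0,0],255],
  ],
)

```text
time_s: 16.65
ee_pos: [0.633, -0.2027, 0.0674]
tcp_rot: [3.141, -0.001, -0.193]
ft_force: [-2.6, 0.1, 4.6]
gripper_width: 0.688
finger_force: 44.8
```

Request:
play_rows(
  deltas=[
    [[0,0,0],[0,0,0],60],
    [[0,0,0],[0,0,0],30],
    [[0,0,0],[0,0,0],0],
    [[0,0,0],[0,0,0],0],
    [[0,0,-2],[0,0,0],0],
    [[0,0,-3],[0,0,0],0],
    [[0,0,-3],[0,0,0],0],
    [[0,0,-3],[0,0,0],0],
    [[0,0,0],[0,0,0],0],
    [[0,0,0],[0,0,0],0],
  ],
)

```text
time_s: 17.65
ee_pos: [0.6331, -0.2027, 0.1771]
tcp_rot: [3.141, -0.002, -0.193]
ft_force: [0.7, 0.6, -0.1]
gripper_width: 1.0
finger_force: 0.0
```

```bash
python3 -c "
from h import *
st();plan([.474,-.0376,.17],44.6,10)"
```

```text
17.65 [ 0.6331 -0.2027  0.1771] [ 1.7997e+02 -1.3000e-01 -1.1070e+01] [ 0.7  0.6 -0.1] 1.0 0.0
turn/row [ 0.0001 -0.0002 -0.0972]
[-1.88, -1.32, 0.07]
[-1.74, -1.49, 0.07]
[-1.59, -1.65, 0.07]
[-1.42, -1.8, 0.07]
[-1.24, -1.93, 0.07]
[-1.05, -2.04, 0.07]
[-0.84, -2.13, 0.07]
[-0.63, -2.2, 0.07]
[-0.42, -2.26, 0.07]
[-0.2, -2.28, 0.07]
```

Request:
play_rows(
  deltas=[
    [[-1.88,-1.32,0],[0,0,-0.097],0],
    [[-1.74,-1.49,0],[0,0,-0.097],0],
    [[-1.59,-1.65,0],[0,0,-0.097],0],
    [[-1.42,-1.8,0],[0,0,-0.097],0],
    [[-1.24,-1.93,0],[0,0,-0.097],0],
    [[-1.05,-2.04,0],[0,0,-0.097],0],
    [[-0.84,-2.13,0],[0,0,-0.097],0],
    [[-0.63,-2.2,0],[0,0,-0.097],0],
    [[-0.42,-2.26,0],[0,0,-0.097],0],
    [[-0.2,-2.28,0],[0,0,-0.097],0],
  ],
)

```text
time_s: 18.65
ee_pos: [0.4712, -0.0364, 0.1741]
tcp_rot: [-3.138, 0.002, 0.781]
ft_force: [-0.7, 0.3, 0.9]
gripper_width: 0.998
finger_force: 0.0
```

Request:
play_rows(
  deltas=[
    [[0,0,0],[0,0,0],0],
    [[0,0,0],[0,0,0],0],
  ],
)

```text
time_s: 18.85
ee_pos: [0.4728, -0.0372, 0.175]
tcp_rot: [-3.141, 0.001, 0.776]
ft_force: [0.2, -0.3, 0.4]
gripper_width: 0.997
finger_force: 0.0
```

```bash
python3 -c "
from h import *
import cv2
st();plan([.474,-.0376,.062],44.6,1)
c=calibration('wrist');a=get_image('wrist')[:,:,::-1]
cv2.imwrite('pics/s1.png',cv2.resize(a,(784,588)))
u=np.array([np.cos(.778),np.sin(.778)]);v=np.array([-u[1],u[0]]);p=np.array([.4825,-.0292])
for nm,o,hx,hy,z in(('foot',0,.042,.033,.016),('head',-.012,.025,.025,.094)):
  print(nm,[(w2px(c,[*(p+(o+hx*i)*u+hy*j*v),z])*1.4).round(0).tolist() for i,j in((1,1),(1,-1),(-1,-1),(-1,1))])
"
```

```text
18.85 [ 0.4728 -0.0372  0.175 ] [-1.7994e+02  7.0000e-02  4.4470e+01] [ 0.2 -0.3  0.4] 0.997 0.0
turn/row [-0.001   0.0012 -0.0023]
[0.07, 0.12, 11.3]
foot [[347.0, 194.0], [445.0, 194.0], [441.0, 312.0], [351.0, 312.0]]
head [[350.0, 258.0], [444.0, 258.0], [441.0, 346.0], [352.0, 346.0]]
```

View pics/s1.png

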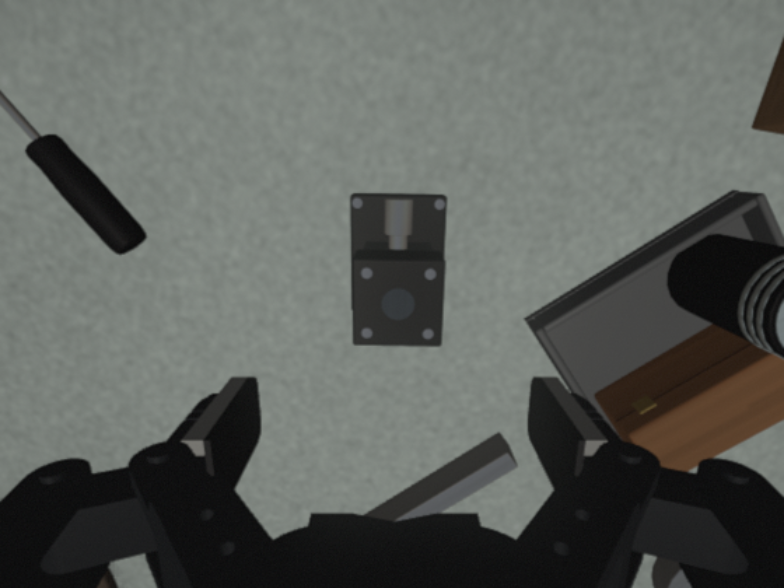

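Foot corners (350,194) and (447,194), head (352,259)–(445,346): within 1 mm of the prediction. Grasping the head.

Request:
play_rows(
  deltas=[
    [[0.07,0.15,2],[0,0,0],0],
    [[0,0,3],[0,0,0],0],
    [[0,0,3],[0,0,0],0],
    [[0,0,2.6],[0,0,0],0],
    [[0,0,1],[0,0,0],0],
    [[0,0,0],[0,0,0],0],
    [[0,0,0],[0,0,0],0],
    [[0,0,0],[0,0,0],0],
  ],
)

```text
time_s: 19.7
ee_pos: [0.4768, -0.0383, 0.0616]
tcp_rot: [3.139, -0.002, 0.776]
ft_force: [0.2, -0.1, 0.5]
gripper_width: 0.998
finger_force: 0.0
```

Request:
play_rows(
  deltas=[
    [[0,0,0],[0,0,0],255],
    [[0,0,0],[0,0,0],255],
    [[0,0,0],[0,0,0],255],
    [[0,0,0],[0,0,0],255],
    [[0,0,0],[0,0,0],255],
    [[0,0,0],[0,0,0],255],
    [[0,0,0],[0,0,0],255],
  ],
  newtons=60,
)

```text
time_s: 20.4
ee_pos: [0.4755, -0.0378, 0.0612]
tcp_rot: [3.141, -0.0, 0.777]
ft_force: [-1.3, 1.2, 5.8]
gripper_width: 0.571
finger_force: 62.4
```

Request:
play_rows(
  deltas=[
    [[0,0,-1],[0,0,0],255],
    [[0,0,-2],[0,0,0],255],
    [[0,0,-3],[0,0,0],255],
    [[0,0,-3],[0,0,0],255],
    [[0,0,-3],[0,0,0],255],
    [[0,0,0],[0,0,0],255],
    [[0,0,0],[0,0,0],255],
  ],
)

```text
time_s: 21.1
ee_pos: [0.4748, -0.0378, 0.1801]
tcp_rot: [3.141, -0.0, 0.777]
ft_force: [-0.3, -0.8, -4.1]
gripper_width: 0.569
finger_force: 63.5
```

```bash
python3 -c "
from h import *
st();plan([.5443,-.1856,.181],-10.9,10)"
```

```text
21.1 [ 0.4748 -0.0378  0.1801] [ 1.7998e+02 -1.0000e-02  4.4510e+01] [-0.3 -0.8 -4.1] 0.569 63.5
turn/row [ 0.     -0.      0.0967]
[-0.54, 1.54, -0.01]
[-0.39, 1.59, -0.01]
[-0.23, 1.62, -0.01]
[-0.08, 1.63, -0.01]
[0.08, 1.63, -0.01]
[0.24, 1.62, -0.01]
[0.39, 1.59, -0.01]
[0.54, 1.54, -0.01]
[0.69, 1.48, -0.01]
[0.83, 1.41, -0.01]
```

Request:
play_rows(
  deltas=[
    [[-0.54,1.54,0],[0,0,0.097],255],
    [[-0.39,1.59,0],[0,0,0.097],255],
    [[-0.23,1.62,0],[0,0,0.097],255],
    [[-0.08,1.63,0],[0,0,0.097],255],
    [[0.08,1.63,0],[0,0,0.097],255],
    [[0.24,1.62,0],[0,0,0.097],255],
    [[0.39,1.59,0],[0,0,0.097],255],
    [[0.54,1.54,0],[0,0,0.097],255],
    [[0.69,1.48,0],[0,0,0.097],255],
    [[0.83,1.41,0],[0,0,0.097],255],
  ],
)

```text
time_s: 22.1
ee_pos: [0.5423, -0.1855, 0.1765]
tcp_rot: [-3.14, 0.006, -0.197]
ft_force: [-0.5, 0.5, -3.9]
gripper_width: 0.565
finger_force: 63.4
```

Request:
play_rows(
  deltas=[
    [[0,0,0],[0,0,0],255],
    [[0,0,0],[0,0,0],255],
    [[0,0,0],[0,0,0],255],
  ],
)

```text
time_s: 22.4
ee_pos: [0.5429, -0.1847, 0.1785]
tcp_rot: [-3.14, 0.004, -0.192]
ft_force: [-0.1, -0.1, -3.5]
gripper_width: 0.568
finger_force: 63.5
```

Run:
```python
from h import *
import cv2
st();plan([.5443,-.1856,.0672],-10.9,1)
a=get_image('top')[:,:,::-1];cv2.imwrite('pics/t_hold.png',a)
# canister lid in the top view: bright disc
c=calibration('top');g=cv2.cvtColor(a,cv2.COLOR_BGR2HSV)
p=w2px(c,[.632,-.202,.102]);print('pred lid px',p)
x0,y0=(p-22).astype(int);w=a[y0:y0+44,x0:x0+44]
for row in w[::4,::3].mean(2).astype(int): print(*row)
```

```text
22.4 [ 0.5429 -0.1847  0.1785] [-179.93    0.21  -10.99] [-0.1 -0.1 -3.5] 0.568 63.5
turn/row [-0.0012  0.0037 -0.0015]
[0.2, 0.07, 11.12]
pred lid px [347.62186283 170.80403752]
181 177 176 179 187 179 174 174 28 36 28 187 179 177 173
178 178 174 188 180 180 31 56 43 44 40 24 28 58 181
187 178 173 182 181 1 19 42 49 49 18 44 40 39 37
175 181 42 109 67 15 80 56 55 50 31 49 46 46 44
171 180 88 98 14 27 22 68 66 13 60 54 52 51 49
180 178 84 62 15 101 62 72 55 43 74 69 64 59 55
171 83 85 10 29 29 52 58 17 68 73 77 77 74 71
176 27 98 11 77 45 48 38 41 52 55 60 66 71 74
180 85 98 66 106 116 47 20 44 46 48 48 51 55 58
12 69 95 99 103 131 111 33 39 41 42 44 45 48 48
81 74 75 37 46 42 105 24 30 31 35 39 40 42 44
```

Request:
play_rows(
  deltas=[
    [[0.1,0.07,2],[0,0,0],255],
    [[0,0,2.5],[0,0,0],255],
    [[0,0,2.5],[0,0,0],255],
    [[0,0,1],[0,0,0],255],
    [[0,0,0],[0,0,0],255],
    [[0,0,0],[0,0,0],255],
    [[0,0,0],[0,0,0],255],
  ],
)

```text
time_s: 23.15
ee_pos: [0.5467, -0.1873, 0.1019]
tcp_rot: [3.141, -0.003, -0.193]
ft_force: [1.0, 0.3, -4.0]
gripper_width: 0.569
finger_force: 63.4
```

Run:
```python
from h import *
import cv2
st();plan([.5443,-.1856,.0672],-10.9,1)
```

```text
23.15 [ 0.5467 -0.1873  0.1019] [179.96  -0.19 -11.05] [ 1.   0.3 -4. ] 0.569 63.4
turn/row [ 0.0007 -0.0033 -0.0027]
[-0.28, -0.12, 3.47]
```

Request:
play_rows(
  deltas=[
    [[-0.2,-0.1,0],[0,0,0],255],
    [[0,0,0],[0,0,0],255],
    [[0,0,0],[0,0,0],255],
    [[0,0,0],[0,0,0],255],
  ],
)

```text
time_s: 23.55
ee_pos: [0.5435, -0.1855, 0.1005]
tcp_rot: [3.141, -0.0, -0.193]
ft_force: [-0.1, 0.0, -3.8]
gripper_width: 0.567
finger_force: 63.5
```

Request:
play_rows(
  deltas=[
    [[0.08,0,0.5],[0,0,0],255],
    [[0,0,0.5],[0,0,0],255],
    [[0,0,0.5],[0,0,0],255],
    [[0,0,0.5],[0,0,0],255],
    [[0,0,0.3],[0,0,0],255],
    [[0,0,0],[0,0,0],255],
    [[0,0,0],[0,0,0],255],
  ],
)

```text
time_s: 24.25
ee_pos: [0.5442, -0.1856, 0.0771]
tcp_rot: [-3.142, 0.0, -0.193]
ft_force: [-0.8, -0.4, -3.1]
gripper_width: 0.567
finger_force: 63.5
```

No contact with the rim or the neighbours. The underside is about 16 mm above the bench, already inside the tray.

Request:
play_rows(
  deltas=[
    [[0,0,0.3],[0,0,0],255],
    [[0,0,0.3],[0,0,0],255],
    [[0,0,0.2],[0,0,0],255],
    [[0,0,0.1],[0,0,0],255],
    [[0,0,0.1],[0,0,0],255],
    [[0,0,0],[0,0,0],255],
    [[0,0,0],[0,0,0],255],
  ],
)

```text
time_s: 24.95
ee_pos: [0.5443, -0.1856, 0.0673]
tcp_rot: [3.142, -0.0, -0.193]
ft_force: [-0.9, 0.2, -2.7]
gripper_width: 0.567
finger_force: 63.6
```

Request:
play_rows(
  deltas=[
    [[0,0,0.1],[0,0,0],255],
    [[0,0,0.1],[0,0,0],255],
    [[0,0,0],[0,0,0],255],
    [[0,0,0],[0,0,0],255],
  ],
)

```text
time_s: 25.35
ee_pos: [0.5444, -0.1856, 0.0672]
tcp_rot: [3.142, 0.0, -0.193]
ft_force: [-4.9, 2.6, 9.3]
gripper_width: 0.57
finger_force: 65.0
```

It is on the floor at exactly +6 mm. Releasing and retreating.

Request:
play_rows(
  deltas=[
    [[0,0,-0.1],[0,0,0],80],
    [[0,0,0],[0,0,0],40],
    [[0,0,0],[0,0,0],0],
    [[0,0,0],[0,0,0],0],
    [[0,0,-2],[0,0,0],0],
    [[0,0,-4],[0,0,0],0],
    [[0,0,-4],[0,0,0],0],
    [[0,0,-4],[0,0,0],0],
    [[-3,-4,0],[0,0,0],0],
    [[-3,-4,0],[0,0,0],0],
  ],
)

```text
time_s: 26.35
ee_pos: [0.5022, -0.0959, 0.2084]
tcp_rot: [-3.142, -0.005, -0.196]
ft_force: [-0.4, 0.8, -0.3]
gripper_width: 1.003
finger_force: 0.0
```

Request:
play_rows(
  deltas=[
    [[-2,-4.5,0],[0,0,0],0],
    [[-2,-4.5,0],[0,0,0],0],
    [[-1,-4.5,0],[0,0,0],0],
    [[-1,-4.5,0],[0,0,0],0],
    [[0,-4.5,0],[0,0,0],0],
    [[0,-4.5,0],[0,0,0],0],
    [[0,0,0],[0,0,0],0],
    [[0,0,0],[0,0,0],0],
  ],
)

```text
time_s: 27.15
ee_pos: [0.4934, 0.1818, 0.2058]
tcp_rot: [3.141, 0.0, -0.191]
ft_force: [0.1, 0.2, 0.1]
gripper_width: 1.0
finger_force: 0.0
```

Run:
```python
from h import *
import cv2
st()
a=get_image('top')[:,:,::-1];cv2.imwrite('pics/t_end.png',a);c=calibration('top')
ex=np.array([.982,-.191]);ey=np.array([.191,.982]);t=np.array([.5829,-.2201])
print("lid pred",w2px(c,[*(t+.0445*ex+.0265*ey),.102]).round(1))
x0,y0=320,150
g=a[150:235,315:385]
h=cv2.cvtColor(g,cv2.COLOR_BGR2HSV)
# lid: bluish & bright ; case: saturated brown
for n,m in(("lid",(h[...,2]>110)&(h[...,0]>95)&(h[...,0]<130)),("case",(h[...,1]>110)&((h[...,0]<20)|(h[...,0]>170))&(h[...,2]>60)),("black",h[...,2]<45)):
    k,l,s_,ce=cv2.connectedComponentsWithStats(m.astype(np.uint8))
    for i in range(1,k):
        if s_[i,4]>60:
            ys,xs=np.where(l==i);print(n,s_[i],(ce[i]+[315,150]).round(1),cv2.minAreaRect(np.c_[xs,ys].astype(np.float32)))
print("case top pred",w2px(c,[*(t-.0355*ey),.066]).round(1),"head pred",w2px(c,[*(t-.0455*ex+.0265*ey),.1]).round(1))
ch=" .:-=+*#%@"
for row in h[::2,:,2]: print("".join(ch[min(9,v//22)] for v in row))
```

```text
27.15 [0.4934 0.1818 0.2058] [ 1.7995e+02  3.0000e-02 -1.0920e+01] [0.1 0.2 0.1] 1.0 0.0
lid pred [347.8 170.9]
lid [ 23  12  20  19 297] [347.5 171.1] ((32.5, 21.0), (18.0, 19.0), 90.0)
case [ 38  16  26  55 982] [365.7 193.3] ((50.32999801635742, 43.19000244140625), (19.374723434448242, 52.89158248901367), 8.130102157592773)
black [ 18  11  18  27 140] [339.1 177.8] ((26.5, 24.0), (17.0, 26.0), 0.0)
black [38 19  7 40 63] [355.6 187.9] ((39.33000183105469, 38.19000244140625), (4.949747085571289, 39.31513595581055), 8.130102157592773)
black [ 10  38  28  33 608] [338.3 204.7] ((23.92307472229004, 53.884613037109375), (24.51451301574707, 30.397998809814453), 11.309932708740234)
case top pred [366.1 193.6] head pred [342.1 204.5]
%%%%%%%%%%%%%%%%%##%%%%%%%%%%%%%%%%%%%#%#%%%%%%%%%%%%####%%#%%%%####%%
%%%#%%#%%%%%%%%%%%%%%%%%%%%%%%%%%%#%%%%%#%%%%%%%%%%%%%%#%%##%%%%%%#%%#
%%%%####%%%%%%%%##%%%%%%%%###%%%%%%%%%%%%%%%%#%%%%%%%%%%%%%%#%%%%%%%%%
%%%%%%%%%%%%%%%%#%%%%%%%%%%%%%%%%%%%%%%%%%%%%#%%%%%##%%%%########%%##%
%%%%%%%%%%%%%%%%#%%%%%%%%%%%%%%%%%%%%%%%%%%%%%%%%%%%%%%%%%%###%##%####
%%%%%%
[... 1991 characters left out ...]
-   ................  ...-=..:++++++++++++++++++=*%%%%%%%%%%%
%%%%%=:++++===-::..     ......:*+-=-.::-=+++++++++++++++*+%#####%%%%%%
%%%%%%%##==-::..:=++++===::...   :===--:::::::::.::-=++++=%%%%##%%####
%%%%##%%%%%%%%%%%%*#--:::..:=++++===----========---::- :=#%%%%%%%%%###
%%%%%%%%%%%%%%%%%%%%%%%%%%%%%##--:::..:=++++--=----==- =+%%%%%%%%%%###
%%%%%%%%%%%%%%%%%%%%%%%%##%%%%%#%%%%%%%%##-=::...:=++++=+%%%%########%
%%%#%%%%%%%%%%%%%%%%%%%%%%%%%%%%%%%%%%%%%##%%%%%%%%*#-+%%%%%%%%#####%%
%%%%%%%%%%%%%%%%%%%%%#%%%%%%%%%%%%%%%%%%%%%%%%%%######%#%%%%%%%%%%%%%#
%%%%%%%%%%%%%%%%%%%%###%%%%%%%%%%%%%%%%%###%%%#%#####%%%%%%%%%%%%##%%%
%%#%#%%%%%%%%%%%%%%%%%%%%%#####%%%%%%%%%%%%%%%%%%%####%%%#%%%%%%%%%#%%
```

All three are within 1 px of where they should be, inside the rim, and each touched down at the floor height. The robot is clear, so I'm handing in.

```bash
python3 -c "
from rig import job
print(job.job_done())"
```

```text
the job is handed in; nothing more can be done
None
```

The gauge case, canister and micrometer stage are packed side by side in the tray nearest the base, each lowered to floor contact before release, and the job is handed in after about 27 s; on the first grasp the fingers shut on top of the case (about 8 N) before I re-gripped it lower.

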